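# Hang a core carrier on the sprung weighing hook

### The arm

A 6-joint arm with a two-finger parallel gripper is mounted at the origin on the work surface. World frame = base frame: x ahead of the robot, y to its left, z up, the work surface at z = 0. Lengths are in m, angles in rad, forces in N, time in s.
With the tool pointing down it reaches from about 0.375 to 0.925 m from the base axis. Payload 5.7 kg.
Tool frame: the origin (TCP) lies midway between the tips of the shut fingers; the grasp point (between the pads) lies 19 mm behind it; x points along the fingers, z is the direction in which the jaws open and shut, and the axes are right-handed (so a half turn about x gives the same grasp; the last joint's range is limited). The gripper opens to 88 mm and grips with 3 to 60 N. Pads are 20 mm wide; open, the fingers measure 115 mm over their backs; the gripper's body (75 mm by 178 mm) begins 61 mm behind the grasp point.
Start: joints at [1.159, 0.359, 1.51, -0, 1.272, -0.115], TCP at [0.175, 0.574, 0.223] pointing down, gripper open.
Joint ranges: [-2.97, 2.97], [-1.01, 2.36], [0.21, 2.38], [-0.96, 4.11], [0.2, 2.71], [-2.98, 2.98]. Speed limits (rad/s): [2.39, 2.39, 3.14, 3.14, 3.14, 3.14].

### API

Orientations are given as a unit quaternion [w, x, y, z].
In Python, from cell import robot gives the robot as it stands. The module is installed in compiled form; this text tells all that it offers. Calls block until the motion is done:
- robot.move_to(position, orientation): joint-space move of the TCP to a pose.
- robot.move_linear(position, frame=None, rate=0.15, stop_force=None): straight line of the TCP; frame=None keeps the orientation; rate is the mean speed in m/s. With stop_force (N) it stops when the force on the tool has changed by that much, and returns True; else False.
- robot.goto_joints(angles): joint-space move.
- robot.gripper_to(opening, effort=None): finger opening in m; effort is the grip in N (None keeps the last); returns when the fingers have stopped.
- robot.wait(seconds).
- robot.inverse_kinematics(position, orientation): joint angles nearest the present ones, or None.
- robot.get_image(name): name is "scene" or "top"; returns (picture, depth): 480x640x3 uint8, red, green, blue; 480x640 float32, m along the optical axis (not along the pixel's ray), 0 where there is no reading.
- robot.camera_info(name): a dict with "fov_y" (degrees; the focal length in pixels is half the picture's height over the tangent of half this angle, whatever the lens; pixels are square), "cx", "cy" (the principal point, pixels), "rvec" (rotation vector, rad) and "tvec" (3), from world to camera coordinates, as OpenCV has them. Camera axes: x right, y down, z forward; pixel columns grow to the right and rows downward; lengths in m; the calibration is good to about 2 mm. A picture is of the moment at which its call begins. camera_info takes no time and is no camera call.
A pose or a line that the arm cannot do raises robot.MotionError and nothing moves.
- robot.job_done(): hands the job in, once; it reports no verdict.
Readings, each from a call of its own:
- robot.get_t(): time.
- robot.get_qpos(): joint angles.
- robot.get_qd(): joint speeds.
- robot.get_effort(): joint torques, N m.
- robot.get_ee_pos(): TCP position.
- robot.get_orientation(): TCP orientation.
- robot.get_force(): force on the tool from outside, world axes, zero at the start.
- robot.get_torque(): the same for the moment, N m.
- robot.get_finger_gap(): finger opening in m.
Only numpy, scipy, OpenCV 4.12 (cv2) and the standard library are available. Lean on these libraries where they do the work, as an engineer would, in place of code of your own. Each camera call takes 0.05 s, during which the arm holds its last target.

### The job

Pick up the larger core carrier by its black tab and hang it by its crossbar in the V of the weighing stand's sprung hook. Let it down in your hand until the hook carries all of its weight, and only then let go, so gently that the hook neither drops nor springs up; back away and wait until it hangs still. Do not push the hook to the bottom of its travel and leave the other things where they are.

Things in the scene. Friction and masses are not known exactly. Their poses are not given: they have to be found in the camera images.
- carrier_mid (a point): larger core carrier, loose, 0.25 to 0.75 kg (not known beforehand), 180 mm tall: dark upright rock core (52 mm diameter, its top 67 mm above the underside) on a steel plate (68 x 72 x 5 mm), an upright strap either side at y = -34 and +34 mm, a crossbar joining their tops, a black tab on it. This point: on its axis, 90 mm above its underside, z up, y along the crossbar; a half turn looks the same
- carrier_bar (a point): middle of the larger carrier's crossbar, on its axis: round steel bar, 8 mm diameter, along y, 128 mm above the carrier's underside. Below it, between the straps and above the core, is an open window 57 mm high and 64 mm wide
- carrier_tab (a point): the larger carrier's black grip tab: upright on the middle of the crossbar, 24 mm along x, 12 mm along y (pinch it along y), 50 mm tall; it runs from 2 to 52 mm above the crossbar's axis and this point is 32 mm above that axis, 160 mm above the carrier's underside
- hook_seat (a point): seat of the sprung hook, where the axis of a fully seated crossbar lies; moves with the hook, 250 mm above the bench when empty. The hook is a bent steel strap 18 mm wide (y), 4 mm thick: a V with 45 degree flanks open at the top, lowest edge 10 mm below this point. x points from its tip to the housing, y along a seated crossbar. Bring the carrier from -x, tip through its window, then down into the V
- hook_tip (a point): free upper end of the hook's V, 22 mm to -x of the seat and 14 mm above it; moves with the hook. The other flank rises as high and a level strap runs from it back to the housing
- stand_foot (a point): weighing stand, fixed to the bench: white upright housing 50 mm deep (x), 70 mm wide, 282 mm tall; this point is under its centre at bench height. The hook comes out of its front (-x) face, the seat 115 mm to -x of this point. The grey base plate is 12 mm thick and reaches from 140 mm to -x to 60 mm to +x, 150 mm wide
- hook (a joint): dip of the sprung hook in m: 0 empty, growing downwards, hard stop at 0.100. Soft spring, little damped: about 10 mm per newton hung on it (2 mm less in all). If the hand still carries part of the load, or has pulled it too low, the hook jumps when let go: with the carrier on it it must never move faster than 0.06 m/s up or down, nor dip beyond 0.090
- small_carrier_mid (a point): bystander: loose smaller carrier of the same make with a short core (40 mm diameter, 30 mm tall), 56 x 60 mm, 132 mm tall in all; this point is half-way up on its axis
- beaker: bystander: loose white plastic beaker, 72 mm across, 90 mm tall, origin at the centre of its underside
- core_tray: bystander: low black tray, fixed, 160 x 74 mm, with a core lying in it, 59 mm high in all; origin at the centre of its underside, long side along x

How it is judged:
By the outcome, as a careful person would: the job done as asked, in the order asked, and still so for the second after the job is handed in, with the robot touching nothing.
It also fails if it takes over 58 s, if anything falls off the work surface, if the arm or the gripper's body presses on something with over 40 N, if the wrist force passes 120 N, or if a joint passes its speed limit or range.

## Working session

There is one attempt and no reset: what is moved stays moved. The work goes in short steps, each a Python script; the robot and the scene stay as the last script left them, time stands still between calls to the robot, and variables do not carry over. Pictures are saved under pics/ and viewed, and the job is handed in when it is done.

```bash
mkdir -p pics; python3 - <<'E'
from cell import robot
import cv2,numpy as np
for n in("scene","top"):
    im,d=robot.get_image(n); cv2.imwrite(f"pics/{n}0.png",im[:,:,::-1]); np.save(f"pics/{n}0.npy",d)
    print(n,robot.camera_info(n))
print(robot.get_orientation(),robot.get_finger_gap(),robot.get_force(),robot.get_t())
E
```

```text
scene {'fov_y': 55.95030706047466, 'cx': 320.52558365799246, 'cy': 239.22834497433664, 'rvec': array([ 2.42782766,  0.97681384, -0.29434589]), 'tvec': array([-0.37600657, -0.27484543,  1.31330731])}
top {'fov_y': 54.54347163252392, 'cx': 317.6725904431799, 'cy': 243.5231807337947, 'rvec': array([ 2.17419171, -2.20582742,  0.14844458]), 'tvec': array([-0.06837719,  0.60864121,  0.97511435])}
[ 0.56791172 -0.42087003  0.5689556   0.42027874] 0.08783323277814704 [ 0.5993215  -0.32252683  0.32321585] 0.1
```

View pics/scene0.png

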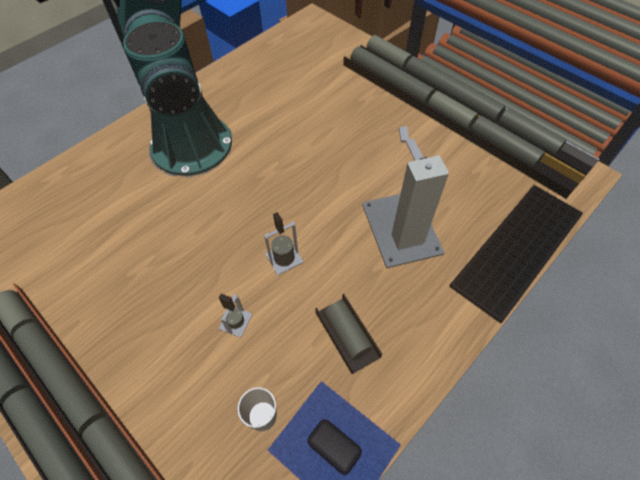

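View pics/top0.png

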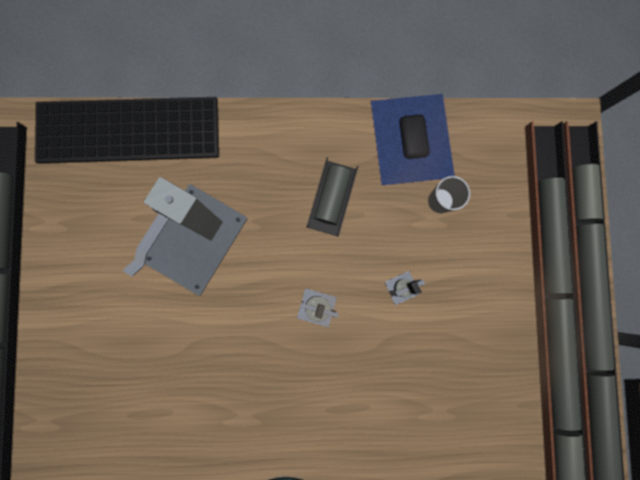

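```bash
cat > h.py <<'E'
from cell import robot
import cv2,numpy as np
def cam(n):
    c=robot.camera_info(n); f=240/np.tan(np.radians(c['fov_y']/2))
    K=np.array([[f,0,c['cx']],[0,f,c['cy']],[0,0,1.]]); R=cv2.Rodrigues(c['rvec'])[0]
    return K,R,c['tvec']
def proj(n,p):
    K,R,t=cam(n); q=K@(R@np.asarray(p,float)+t); return q[:2]/q[2]
def ray(n,uv):
    K,R,t=cam(n); d=R.T@np.linalg.inv(K)@[uv[0],uv[1],1.]; return -R.T@t,d   # d scaled: depth 1
def atz(n,uv,z):
    o,d=ray(n,uv); return o+d*(z-o[2])/d[2]
def cloud(n,dep):
    K,R,t=cam(n); v,u=np.mgrid[:480,:640]
    P=np.stack([(u-K[0,2])/K[0,0]*dep,(v-K[1,2])/K[1,1]*dep,dep],-1)
    return (P-t)@R
def tri(uvs,uvt):
    A=[];b=[]
    for n,uv in(("scene",uvs),("top",uvt)):
        o,d=ray(n,uv); d/=np.linalg.norm(d); M=np.eye(3)-np.outer(d,d); A.append(M); b.append(M@o)
    A=np.vstack(A);b=np.hstack(b); x=np.linalg.lstsq(A,b,rcond=None)[0]
    return x,np.linalg.norm(A@x-b)
E
python3 - <<'E'
from h import *
print(proj("scene",[0,0,0]),proj("top",[0,0,0]),proj("scene",robot.get_ee_pos()),proj("top",robot.get_ee_pos()))
for n in("scene","top"):
    d=np.load(f"pics/{n}0.npy");P=cloud(n,d); print(n,(d==0).mean(), ray(n,(320,240))[0])
    im=cv2.imread(f"pics/{n}0.png")
    pts={"scene":[(300,355-50-120)],"top":[]}
    for u,v in ([(60,150),(300,150),(250,120),(160,340),(284,228),(430,164),(290,260)] if n=="scene" else [(100,400),(500,400),(320,310),(318,310),(170,198),(133,270),(450,110),(300,50)]): print(u,v,d[v,u],P[v,u].round(4))
    for k,(x0,y0,w,h) in (dict(a=(200,190,130,160),b=(350,110,120,170)) if n=="scene" else dict(a=(280,260,160,60),b=(110,160,150,150))).items():
        s=min(800//w,600//h); cv2.imwrite(f"pics/{n}0{k}.png",cv2.resize(im[y0:y0+h,x0:x0+w],None,fx=s,fy=s,interpolation=cv2.INTER_CUBIC)); print(n,k,x0,y0,s)
E
```

```text
[191.15950042 144.66702962] [285.02685079 534.11049017] [372.24511632  11.17528524] [-77.50397153 504.69054496]
scene 0.0040494791666666665 [ 0.9219959  -0.39497376  0.96727263]
60 150 2.3231552 [-1.1776 -0.1819 -0.7497]
300 150 1.3038634 [ 0.2414  0.206  -0.0051]
250 120 1.3669997 [ 0.0465  0.1858 -0.0025]
160 340 1.0060143 [ 0.4209 -0.4085 -0.0017]
284 228 1.0040351 [ 0.474  -0.0637  0.1277]
430 164 0.8883449 [0.6582 0.1752 0.2871]
290 260 1.077096 [ 0.4964 -0.0766  0.0263]
scene a 200 190 3
scene b 350 110 3
top 0.004052734375 [ 0.51088588 -0.03745478  1.0312906 ]
100 400 0.98629266 [0.2833 0.3885 0.0007]
500 400 1.0180757 [ 0.2617 -0.4717  0.0008]
320 310 0.84560895 [ 0.4719 -0.0735  0.1787]
318 310 0.8423584 [ 0.4721 -0.0698  0.1819]
170 198 0.7451474 [0.6589 0.1684 0.2882]
133 270 0.7622183 [0.5459 0.2351 0.2575]
450 110 1.0794293 [ 9.178e-01 -3.905e-01 -7.000e-04]
300 50 1.871591 [ 1.4662 -0.0501 -0.7576]
top a 280 260 5
top b 110 160 4
```

```bash
python3 - <<'E'
import cv2,numpy as np
a=cv2.imread("pics/scene0a.png");b=cv2.imread("pics/scene0b.png");c=np.zeros((600,800,3),np.uint8)
c[:480,:390]=a;c[:510,400:760]=b;cv2.imwrite("pics/scene0ab.png",c)
E
```

```text
(no output)
```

View pics/scene0ab.png

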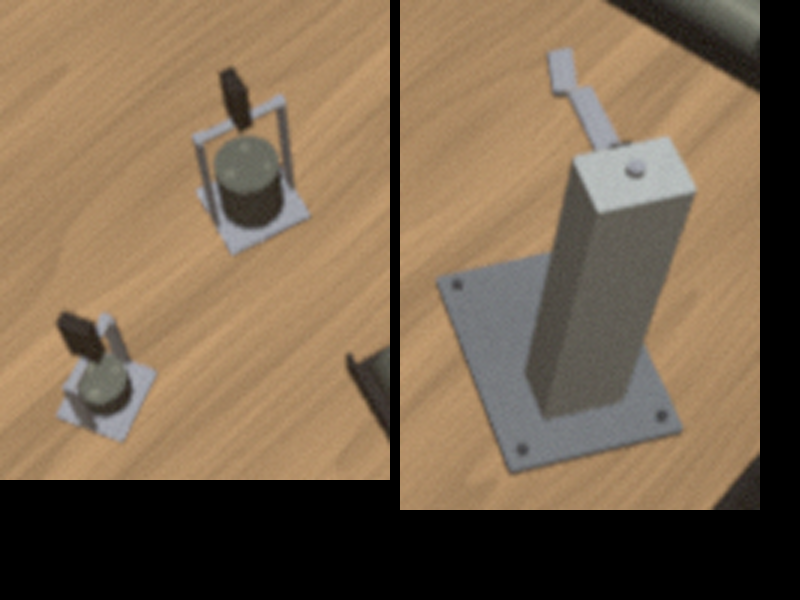

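View pics/top0a.png

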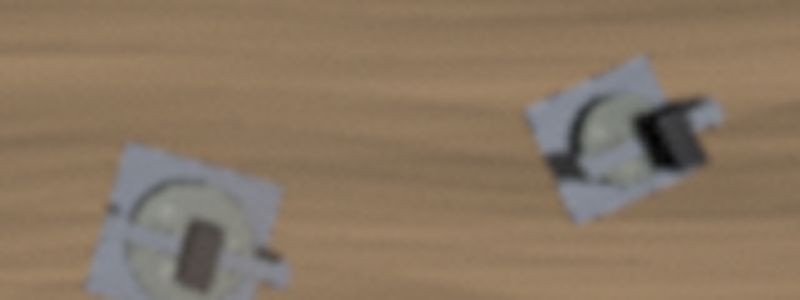

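View pics/top0b.png

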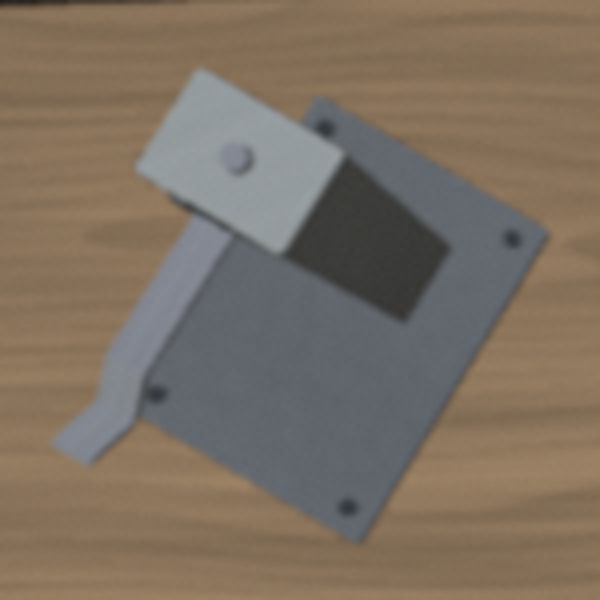

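```bash
python3 - <<'E'
from h import *
im=cv2.imread("pics/top0.png"); cv2.imwrite("pics/topc.png",cv2.resize(im[280:340,285:350],None,fx=9,fy=9,interpolation=cv2.INTER_CUBIC))
T=lambda x,y:(110+x/4,160+y/4)
print("housing");H=[atz("top",T(*p),.282) for p in[(200,67),(345,153),(281,255),(137,168)]]
print(np.round(H,4),np.mean(H,0)); ang=lambda a,b:np.degrees(np.arctan2(*(b-a)[1::-1]))
print([ang(H[3],H[0]),ang(H[2],H[1]),ang(H[0],H[1]),ang(H[3],H[2])])
B=[atz("top",T(*p),.012) for p in[(318,97),(548,233),(362,543),(140,412)]]
print(np.round(B,4)); print([ang(B[3],B[0]),ang(B[2],B[1]),ang(B[0],B[1]),ang(B[3],B[2])],[np.linalg.norm(B[i]-B[i-1]) for i in range(4)])
S=lambda x,y:((x-400)/3+350,y/3+110)
print("housing2view")
for s,t in [((575,158),(137,168)),((668,140),(200,67)),((693,190),(345,153)),((600,213),(281,255)),((635,168),(236,158)),((560,51),(72,454))]: 
    x,e=tri(S(*s),T(*t)); print(x.round(4),e)
for n in("scene","top"):
    P=cloud(n,np.load(f"pics/{n}0.npy"))
    m=(np.abs(P[...,0]-.5)<.09)&(np.abs(P[...,1]+.07)<.07)&(P[...,2]>.168)&(P[...,2]<.2)
    print(n,"tabtop",m.sum(),P[m].mean(0),P[m].min(0),P[m].max(0))
    m=(P[...,2]>.2)&(P[...,2]<.275)&(np.abs(P[...,0]-.56)<.12)&(P[...,1]>.19)&(P[...,1]<.35)
    vu=np.argwhere(m)
    q=P[m]; print(n,"hook",len(q)); 
    i=np.argsort(q[:,0]); print(q[i][::max(1,len(i)//25)].round(3).tolist())
E
```

```text
housing
[[0.6952 0.1866 0.282 ]
 [0.6593 0.1281 0.282 ]
 [0.618  0.1532 0.282 ]
 [0.654  0.211  0.282 ]] [0.65662186 0.1697307  0.282     ]
[np.float64(-30.58518889851073), np.float64(-31.27379637408675), np.float64(-121.50190240173517), np.float64(-121.9022921124951)]
[[0.7443 0.2028 0.012 ]
 [0.6672 0.0768 0.012 ]
 [0.4994 0.1768 0.012 ]
 [0.5718 0.2963 0.012 ]]
[np.float64(-28.464620448898785), np.float64(-30.80981011995805), np.float64(-121.44339414761119), np.float64(-121.21283626685165)] [np.float64(0.19619317905627312), np.float64(0.14772487665720363), np.float64(0.19537792446563695), np.float64(0.13969110449323827)]
housing2view
[0.635  0.1848 0.2814] 0.043091154208535
[0.6796 0.1681 0.3322] 0.006292945272020692
[0.6806 0.1459 0.2958] 0.04314721546630527
[0.6328 0.1763 0.21  ] 0.008887034148162016
[0.6575 0.1713 0.2838] 0.0003092020691135485
[0.541  0.2435 0.2584] 0.0014772054203749563
scene tabtop 75 [ 0.47232903 -0.07579861  0.17733527] [ 0.45700141 -0.08321869  0.16845326] [ 0.48392602 -0.06713858  0.18297142]
scene hook 310
[[0.538, 0.233, 0.261], [0.543, 0.235, 0.26], [0
[... 577 characters left out ...]
8954  0.17995954] [ 0.45768311 -0.08093467  0.17077498] [ 0.48284919 -0.06428361  0.18320616]
top hook 749
[[0.536, 0.235, 0.262], [0.543, 0.24, 0.262], [0.546, 0.245, 0.261], [0.549, 0.245, 0.26], [0.553, 0.244, 0.259], [0.556, 0.237, 0.254], [0.558, 0.228, 0.244], [0.562, 0.219, 0.253], [0.566, 0.224, 0.254], [0.569, 0.234, 0.252], [0.573, 0.221, 0.262], [0.577, 0.227, 0.264], [0.581, 0.212, 0.267], [0.584, 0.215, 0.266], [0.588, 0.206, 0.266], [0.591, 0.215, 0.266], [0.594, 0.208, 0.266], [0.597, 0.206, 0.265], [0.601, 0.209, 0.265], [0.604, 0.211, 0.265], [0.607, 0.205, 0.264], [0.612, 0.193, 0.266], [0.616, 0.202, 0.265], [0.62, 0.193, 0.266], [0.626, 0.2, 0.265], [0.634, 0.193, 0.264]]
```

View pics/topc.png

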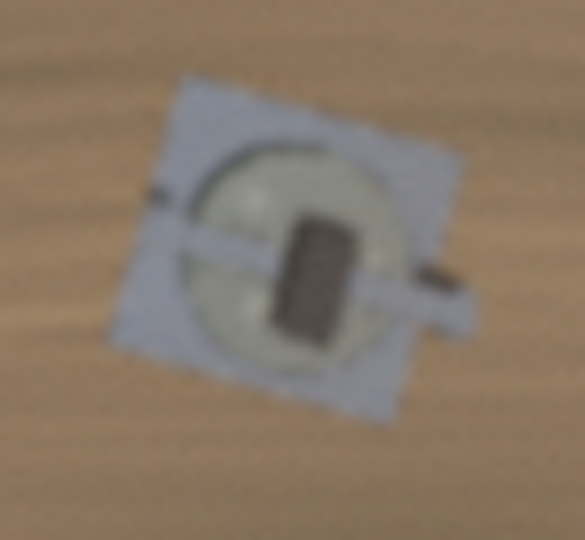

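```bash
cat >> h.py <<'E'
from scipy.spatial.transform import Rotation as Ro
def down(yaw):  # jaws along horizontal dir yaw(rad)
    z=np.array([np.cos(yaw),np.sin(yaw),0]); x=np.array([0,0,-1.]); y=np.cross(z,x)
    q=Ro.from_matrix(np.stack([x,y,z],1)).as_quat(); return q[[3,0,1,2]]
E
python3 - <<'E'
from h import *
C=lambda x,y:(285+x/9,280+y/9)
ang=lambda a,b:np.degrees(np.arctan2(*(b-a)[1::-1]))
p=[atz("top",C(*q),.005) for q in[(185,73),(468,155),(395,425),(110,345)]]
print(np.round(p,4),np.mean(p,0)); print(ang(p[0],p[1]),ang(p[3],p[2]),ang(p[0],p[3])+90,ang(p[1],p[2])+90)
t=[atz("top",C(*q),.18) for q in[(305,212),(358,222),(322,347),(272,335)]]
print(np.round(t,4),np.mean(t,0),ang(t[0],t[3])+90,ang(t[1],t[2])+90)
# tab top centre, two views
print(tri((276.3,214.3),C(314,279)))
# optimisation of stand pose
def stand(a):
    x,y,th=a; c,s=np.cos(th),np.sin(th); return lambda X,Y,Z:np.array([x+c*X-s*Y,y+s*X+c*Y,Z])
T=lambda x,y:(110+x/4,160+y/4); S=lambda x,y:((x-400)/3+350,y/3+110)
obs=[("top",T(200,67),(.025,.035,.282)),("top",T(345,153),(.025,-.035,.282)),("top",T(281,255),(-.025,-.035,.282)),("top",T(137,168),(-.025,.035,.282)),
("top",T(318,97),(.06,.075,.012)),("top",T(548,233),(.06,-.075,.012)),("top",T(362,543),(-.14,-.075,.012)),
("top",T(53,443),(-.137,.009,.264)),("top",T(92,465),(-.137,-.009,.264)),
("scene",S(550,52),(-.137,.009,.264)),("scene",S(573,50),(-.137,-.009,.264)) if 0 else ("scene",S(561,51),(-.137,0,.264)),
("scene",S(575,158),(-.025,-.035,.282)),("scene",S(668,140),(-.025,.035,.282)),("scene",S(693,190),(.025,.035,.282)),("scene",S(600,213),(.025,-.035,.282)),
("scene",S(681,432),(.06,.075,.012)),("scene",S(513,473),(.06,-.075,.012)),("scene",S(437,280),(-.14,-.075,.012))]
from scipy.optimize import least_squares
f=lambda a:np.concatenate([proj(n,stand(a)(*q))-uv for n,uv,q in obs])
r=least_squares(f,[.657,.17,np.radians(-31)],loss='soft_l1'); print(r.x,np.degrees(r.x[2])); print(f(r.x).reshape(-1,2).round(1).tolist())
print("seat",stand(r.x)(-.115,0,.25),"tip",stand(r.x)(-.137,0,.264))
E
```

```text
[[ 0.5122 -0.05    0.005 ]
 [ 0.4911 -0.1187  0.005 ]
 [ 0.4264 -0.0997  0.005 ]
 [ 0.4469 -0.0309  0.005 ]] [ 0.46915791 -0.0748255   0.005     ]
-107.01283225993642 -106.57559817593996 253.72208669089977 253.593124217447
[[ 0.4836 -0.0717  0.18  ]
 [ 0.4814 -0.0823  0.18  ]
 [ 0.4566 -0.0746  0.18  ]
 [ 0.4592 -0.0646  0.18  ]] [ 0.47022223 -0.0733161   0.18      ] 253.90647861722746 252.77416576919373
(array([ 0.46982481, -0.07380957,  0.18740106]), np.float64(0.0015962997254263455))
[ 0.65774892  0.16935348 -0.54219033] -31.065217356123288
[[0.1, -1.2], [1.0, -1.1], [0.6, -0.2], [-0.8, -0.3], [0.1, -1.6], [1.2, -1.5], [-0.2, 0.1], [0.4, -0.2], [0.2, -0.1], [5.9, -2.2], [-1.7, -1.1], [-2.0, -1.1], [-0.2, -2.2], [1.5, -0.3], [-1.2, -0.5], [1.1, -1.4], [-1.3, -0.7], [-1.3, -1.5]]
seat [0.55924216 0.22869502 0.25      ] tip [0.54039739 0.24004732 0.264     ]
```

```bash
python3 - <<'E'
from h import *
a=(.65775,.16935,-.5422)
c,s=np.cos(a[2]),np.sin(a[2]); W=lambda X,Y,Z:np.array([a[0]+c*X-s*Y,a[1]+s*X+c*Y,Z])
out=np.zeros((600,800,3),np.uint8)
for k,(n,x0,y0) in enumerate((("scene",385,115),("top",120,190))):
    im=cv2.imread(f"pics/{n}0.png")[y0:y0+90,x0:x0+60]; big=cv2.resize(im,None,fx=6.6,fy=6.6,interpolation=cv2.INTER_CUBIC)
    for sg in(-1,1):
        L=[(-.137,.009*sg,.266),(-.115,.009*sg,.244),(-.093,.009*sg,.266),(-.025,.009*sg,.266)]
        q=np.array([(proj(n,W(*p))-[x0,y0]+.5)*6.6 for p in L]).astype(int); cv2.polylines(big,[q],False,(0,0,255) if sg<0 else (0,255,0),1)
    out[:big.shape[0],400*k:400*k+396]=big[:600]
cv2.imwrite("pics/hov.png",out)
E
```

```text
(no output)
```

View pics/hov.png

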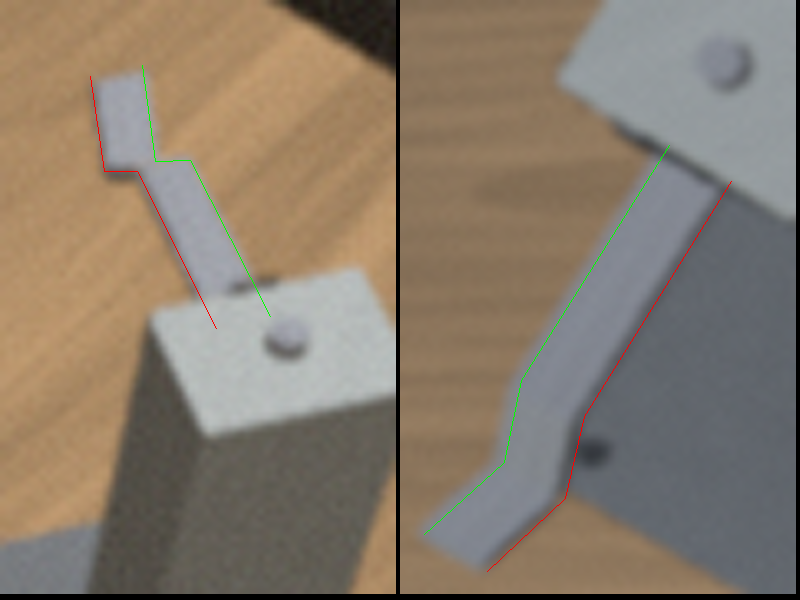

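```bash
cat >> h.py <<'E'
PICK=np.array([.4697,-.0740]); PY=np.radians(73.4); HY=np.radians(58.93); HX=np.radians(-31.07); dx=np.array([np.cos(HX),np.sin(HX)]); SEAT=np.array([.5590,.2293])
def favg(T=.4,n=20):
    F=[]
    for i in range(n): F.append(robot.get_force()); robot.wait(T/n)
    F=np.array(F); return F.mean(0).round(3),F.std(0).round(3)
def snap(tag,crop=None,s=1):
    o=[]
    for n in("scene","top"):
        im,d=robot.get_image(n); cv2.imwrite(f"pics/{n}_{tag}.png",im[:,:,::-1]); np.save(f"pics/{n}_{tag}.npy",d); o.append(im)
E
python3 - <<'E'
from h import *
for f in(0,np.pi):
    for nm,p,z,y in(("pick",PICK,.141,PY),("pre",SEAT-.1*dx,.297,HY),("hook",SEAT,.297,HY),("low",SEAT,.19,HY)):
        q=robot.inverse_kinematics([*p,z],down(y+f)); print(nm,f,None if q is None else np.round(q,2))
q=down(PY)
E
```

```text
pick 0 [-0.3   0.28  1.87 -0.    0.99 -1.58]
pre 0 [ 0.41  0.23  1.51 -0.    1.4  -0.62]
hook 0 [ 0.27  0.31  1.4  -0.    1.43 -0.75]
low 0 [ 0.27  0.39  1.54 -0.    1.21 -0.75]
pick 3.141592653589793 [-0.3   0.28  1.87 -0.    0.99  1.56]
pre 3.141592653589793 [ 0.41  0.23  1.51 -0.    1.4   2.52]
hook 3.141592653589793 [ 0.27  0.31  1.4  -0.    1.43  2.39]
low 3.141592653589793 [ 0.27  0.39  1.54 -0.    1.21  2.39]
```

```bash
python3 - <<'E'
from h import *
p=robot.get_ee_pos()
robot.move_linear([p[0],p[1],.42],rate=.3)
robot.move_to([*PICK,.40],down(PY)); print(robot.get_t())
robot.gripper_to(.05,effort=25)
robot.move_linear([*PICK,.215],rate=.2)
robot.wait(.3); print(favg(),robot.get_ee_pos(),robot.get_t()); snap("hover")
im=cv2.imread("pics/scene_hover.png")[120:320,180:400]; cv2.imwrite("pics/hov1.png",cv2.resize(im,None,fx=3,fy=3))
E
```

```text
3.4333
(array([-0.042,  0.068, -0.025]), array([0.634, 0.43 , 0.485])) [ 0.4696997  -0.07400521  0.21501751] 5.8917
```

View pics/hov1.png

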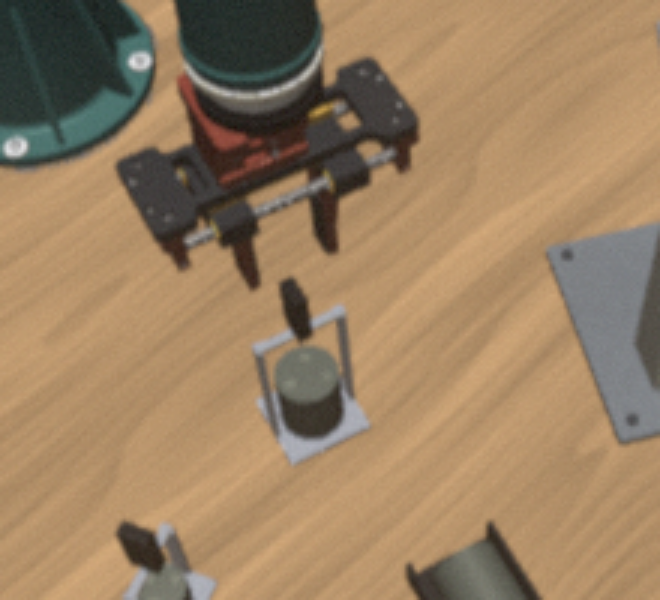

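```bash
python3 - <<'E'
from h import *
print(robot.move_linear([*PICK,.141],rate=.06,stop_force=8), robot.get_ee_pos())
robot.gripper_to(.0,effort=35); print(robot.get_finger_gap())
robot.wait(.2); print("gripped",favg(.2,20))
robot.move_linear([*PICK,.155],rate=.05)
robot.wait(.3); print(favg(.5,50),robot.get_finger_gap(),robot.get_t())
snap("lift")
im=cv2.imread("pics/scene_lift.png")[150:290,210:360]; cv2.imwrite("pics/lift1.png",cv2.resize(im,None,fx=4,fy=4))
E
```

```text
False [ 0.47000822 -0.07408703  0.14135309]
0.01194313857120667
gripped (array([ 0.332, -0.438, -0.78 ]), array([0.527, 0.404, 0.404]))
(array([ 0.04 ,  0.136, -6.978]), array([0.484, 0.557, 0.43 ])) 0.012001680344259648 9.5667
```

View pics/lift1.png

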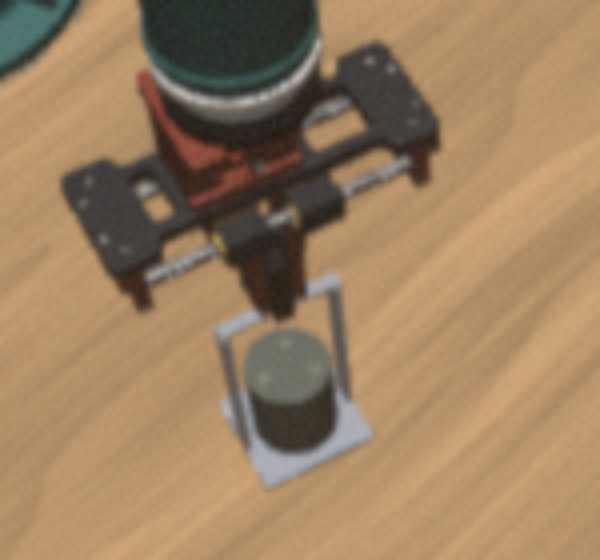

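```bash
python3 - <<'E'
from h import *
robot.move_linear([*PICK,.298],rate=.12)
robot.move_linear([*(SEAT-.1*dx),.298],frame=down(HY),rate=.15)
robot.wait(.3); print(favg(.3,30),robot.get_ee_pos(),robot.get_t()); snap("pre")
a=cv2.imread("pics/scene_pre.png")[20:260,280:480]; b=cv2.imread("pics/top_pre.png")[180:380,60:260]
o=np.zeros((600,800,3),np.uint8); o[:480,:400]=cv2.resize(a,None,fx=2,fy=2);o[:400,400:]=cv2.resize(b,None,fx=2,fy=2);cv2.imwrite("pics/pre1.png",o)
E
```

```text
(array([ 0.071,  0.019, -7.022]), array([0.364, 0.441, 0.514])) [0.47334213 0.28088476 0.29799614] 14.075
```

View pics/pre1.png

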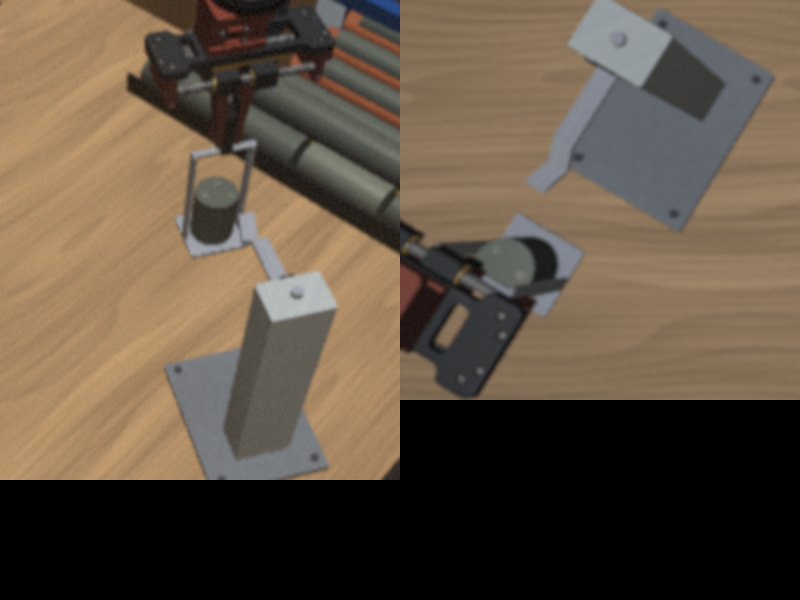

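```bash
python3 - <<'E'
from h import *
print(robot.move_linear([*SEAT,.298],rate=.06,stop_force=4))
print(robot.get_ee_pos(), favg(.2,20))
print(robot.move_linear([*SEAT,.268],rate=.04,stop_force=3))
robot.wait(.2);print(robot.get_ee_pos(), favg(.3,30),robot.get_t()); snap("in")
a=cv2.imread("pics/scene_in.png")[50:250,310:510]; b=cv2.imread("pics/top_in.png")[180:380,60:260]
o=np.zeros((600,800,3),np.uint8); o[:600,:600]=cv2.resize(a,None,fx=3,fy=3);o[:200,600:]=b;cv2.imwrite("pics/in1.png",o)
E
```

```text
False
[0.55869284 0.22952109 0.29805396] (array([-0.08 , -0.029, -6.957]), array([0.58 , 0.365, 0.504]))
False
[0.55929214 0.22935181 0.26835051] (array([-1.00e-03, -8.40e-02, -6.62e+00]), array([0.508, 0.462, 0.555])) 17.5083
```

View pics/in1.png

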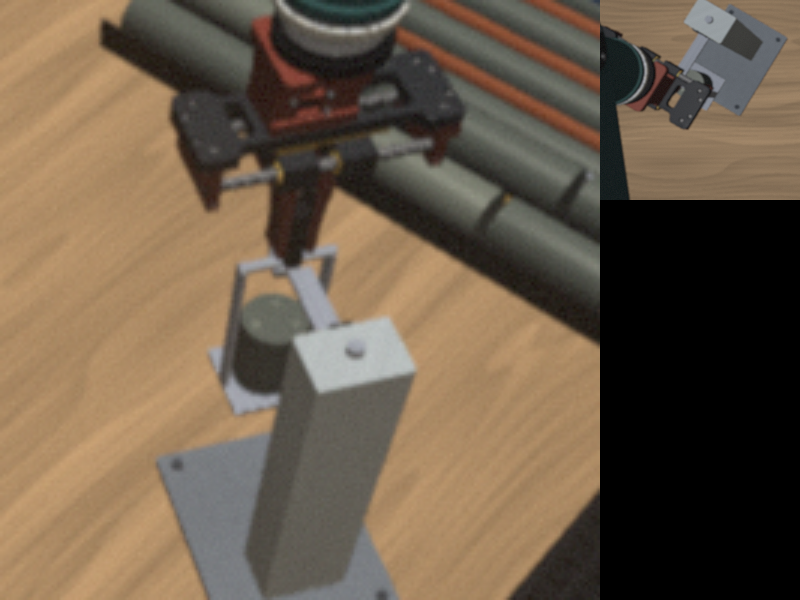

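```bash
python3 - <<'E'
from h import *
for z in(.262,.245,.225):
    robot.move_linear([*SEAT,z],rate=.02); robot.wait(.15)
    f,_=favg(.3,30); print(robot.get_ee_pos().round(4),f,"along hookx",(f[:2]@dx).round(2),"y",(f[:2]@[-dx[1],dx[0]]).round(2),robot.get_torque().round(2),robot.get_t())
E
```

```text
[0.5588 0.2293 0.262 ] [-1.208  0.057 -6.189] along hookx -1.06 y -0.57 [-0.03  0.28  0.01] 18.4583
[0.5589 0.2293 0.245 ] [-2.822 -0.234 -4.558] along hookx -2.3 y -1.66 [-0.06  0.57 -0.05] 19.8583
[0.559  0.2293 0.2251] [-3.938 -0.461 -2.541] along hookx -3.14 y -2.43 [-0.13  0.7  -0.04] 21.4083
```

```bash
python3 - <<'E'
from h import *
for d in(.002,.004):
    robot.move_linear([*(SEAT-d*dx),.225],rate=.02); robot.wait(.1)
    f,_=favg(.25,25); print(d,robot.get_ee_pos().round(4),f,"x",(f[:2]@dx).round(2),"y",(f[:2]@[-dx[1],dx[0]]).round(2),robot.get_torque().round(2),robot.get_t())
snap("s1")
a=cv2.imread("pics/scene_s1.png")[70:220,340:490]; b=cv2.imread("pics/top_s1.png")[180:380,60:260]
o=np.zeros((600,800,3),np.uint8); o[:600,:600]=cv2.resize(a,None,fx=4,fy=4);o[:200,600:]=b;cv2.imwrite("pics/s1.png",o)
E
```

```text
0.002 [0.5582 0.2302 0.2253] [ 1.242 -2.859 -2.367] x 2.54 y -1.81 [-0.52 -0.39  0.02] 21.9667
0.004 [0.5581 0.2303 0.2257] [ 5.64  -6.27  -2.735] x 8.07 y -2.46 [-1.2  -1.02  0.03] 22.525
```

View pics/s1.png

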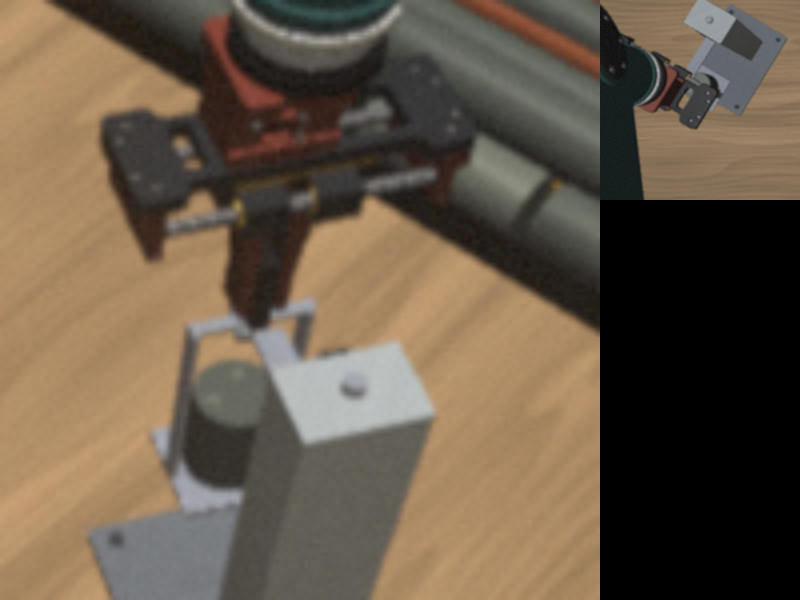

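```bash
python3 - <<'E'
from h import *
dy=np.array([-dx[1],dx[0]])
for d,e in((.0012,0),(.0012,-.0015)):
    robot.move_linear([*(SEAT-d*dx+e*dy),.225],rate=.02); robot.wait(.1)
    f,_=favg(.25,25); print(d,e,robot.get_ee_pos().round(4),f,"x",(f[:2]@dx).round(2),"y",(f[:2]@dy).round(2),robot.get_torque().round(2),robot.get_t())
E
```

```text
0.0012 0 [0.5582 0.2301 0.2251] [ 2.065 -1.54  -2.671] x 2.56 y -0.25 [-0.27 -0.43  0.02] 23.225
0.0012 -0.0015 [0.5575 0.2289 0.2251] [ 4.028  2.689 -2.626] x 2.06 y 4.38 [ 0.48 -0.78 -0.01] 23.7833
```

```bash
python3 - <<'E'
from h import *
dy=np.array([-dx[1],dx[0]])
for d,e,z in((.0005,-.0001,.225),(.0005,-.0001,.205)):
    robot.move_linear([*(SEAT-d*dx+e*dy),z],rate=.02); robot.wait(.1)
    f,_=favg(.25,25); print(d,e,robot.get_ee_pos().round(4),f,"x",(f[:2]@dx).round(2),"y",(f[:2]@dy).round(2),robot.get_torque().round(2),robot.get_t())
E
```

```text
0.0005 -0.0001 [0.5577 0.229  0.2247] [ 0.096 -0.855 -2.879] x 0.52 y -0.68 [-0.25  0.16  0.01] 24.3417
0.0005 -0.0001 [0.5579 0.2292 0.2047] [-4.1   -3.44  -0.542] x -1.74 y -5.06 [-0.69  0.74  0.  ] 25.8
```

```bash
python3 - <<'E'
from h import *
dy=np.array([-dx[1],dx[0]])
for d,e,z in((.0010,-.0014,.200),):
    robot.move_linear([*(SEAT-d*dx+e*dy),z],rate=.012); robot.wait(.15)
    f,s=favg(.5,50); print(d,e,robot.get_ee_pos().round(4),f,"x",(f[:2]@dx).round(2),"y",(f[:2]@dy).round(2),robot.get_torque().round(2),robot.get_t())
E
```

```text
0.001 -0.0014 [0.5578 0.2289 0.2002] [-1.263  1.046 -0.161] x -1.62 y 0.24 [ 0.29  0.19 -0.04] 26.95
```

```bash
python3 - <<'E'
from h import *
dy=np.array([-dx[1],dx[0]])
d,e,z=(.0015,-.0014,.1982)
robot.move_linear([*(SEAT-d*dx+e*dy),z],rate=.01); robot.wait(.3)
f,s=favg(.8,80); print(d,e,robot.get_ee_pos().round(4),f,"x",(f[:2]@dx).round(2),"y",(f[:2]@dy).round(2),robot.get_torque().round(2),robot.get_t())
snap("pre_rel")
a=cv2.imread("pics/scene_pre_rel.png")[70:220,340:490]; b=cv2.imread("pics/top_pre_rel.png")[180:380,60:260]
o=np.zeros((600,800,3),np.uint8); o[:600,:600]=cv2.resize(a,None,fx=4,fy=4);o[:200,600:]=b;cv2.imwrite("pics/pr.png",o)
E
```

```text
0.0015 -0.0014 [0.5575 0.229  0.1984] [ 3.63   1.653 -0.016] x 2.26 y 3.29 [ 0.35 -0.89  0.02] 28.25
```

View pics/pr.png

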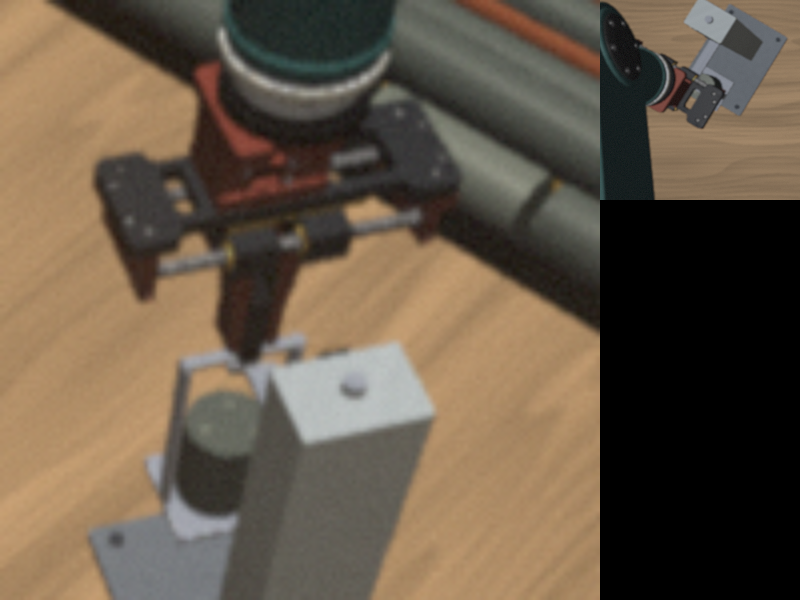

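```bash
python3 - <<'E'
from h import *
dy=np.array([-dx[1],dx[0]])
def rd(t):
    f,s=favg(.4,40); print(t,robot.get_ee_pos().round(4),f,"x",(f[:2]@dx).round(2),"y",(f[:2]@dy).round(2),robot.get_torque().round(2),robot.get_t()); return f
d,e,z=(.0012,-.0009,.198)
robot.move_linear([*(SEAT-d*dx+e*dy),z],rate=.01); robot.wait(.2); f=rd("a")
x,y=f[:2]@dx,f[:2]@dy
d-=x/8000; e+=y/4500
robot.move_linear([*(SEAT-d*dx+e*dy),z],rate=.01); robot.wait(.2); f=rd("b"); print(d,e)
E
```

```text
a [0.5575 0.2291 0.198 ] [4.264 0.482 0.117] x 3.4 y 2.61 [ 0.07 -0.84  0.03] 29.1333
b [0.5577 0.2292 0.1978] [ 1.647 -1.91   0.079] x 2.4 y -0.79 [-0.45 -0.19 -0.01] 29.9167
0.0007745596696016343 -0.000319236193977387
```

```bash
cat > r.py <<'E'
from h import *
dy=np.array([-dx[1],dx[0]])
def rd(t):
    f,s=favg(.4,40); print(t,robot.get_ee_pos().round(4),f,"x",(f[:2]@dx).round(2),"y",(f[:2]@dy).round(2),robot.get_torque().round(2),robot.get_t()); return f
E
python3 - <<'E'
from r import *
d,e,z=(.0004,-.0004,.1985)
robot.move_linear([*(SEAT-d*dx+e*dy),z],rate=.01); robot.wait(.2); f=rd("c")
E
```

```text
c [0.5579 0.2292 0.1983] [-2.029 -1.623  0.03 ] x -0.9 y -2.44 [-0.34  0.54 -0.04] 30.7
```

```bash
python3 - <<'E'
from r import *
robot.gripper_to(.0,effort=10); rd("10N")
robot.gripper_to(.0,effort=3); robot.wait(.2); rd("3N"); print(robot.get_finger_gap())
E
```

```text
10N [0.558  0.2291 0.1983] [-3.924 -1.481  0.065] x -2.6 y -3.29 [-0.33  0.83  0.01] 31.25
3N [0.5582 0.2291 0.1984] [-4.961 -1.417  0.117] x -3.52 y -3.77 [-0.32  0.97 -0.02] 32.0
0.011989106409710156
```

```bash
python3 - <<'E'
from r import *
robot.move_linear([.5577,.2290,.1985],rate=.01); robot.wait(.5); rd("a"); rd("b")
E
```

```text
a [0.558  0.2291 0.1986] [-2.065 -0.914 -0.179] x -1.3 y -1.85 [-0.22  0.32  0.  ] 33.0833
b [0.5579 0.229  0.1986] [-1.419 -0.759 -0.034] x -0.82 y -1.38 [-0.23  0.21 -0.01] 33.4167
```

```bash
python3 - <<'E'
from r import *
robot.wait(.5); rd("a")
robot.gripper_to(.015); rd("open15"); 
robot.gripper_to(.026); robot.wait(.3); rd("open26"); print(robot.get_finger_gap()); snap("rel")
a=cv2.imread("pics/scene_rel.png")[70:220,340:490]; b=cv2.imread("pics/top_rel.png")[180:380,60:260]
o=np.zeros((600,800,3),np.uint8); o[:600,:600]=cv2.resize(a,None,fx=4,fy=4);o[:200,600:]=b;cv2.imwrite("pics/rel.png",o)
E
```

```text
a [0.5579 0.2291 0.1986] [-0.393 -0.549  0.092] x -0.05 y -0.67 [-0.13  0.02 -0.01] 34.25
open15 [0.5577 0.229  0.1985] [-0.039  0.003 -0.037] x -0.03 y -0.02 [-0.   -0.09  0.05] 34.875
open26 [0.5577 0.229  0.1985] [-0.081 -0.084 -0.074] x -0.03 y -0.11 [-0.03  0.02  0.01] 35.925
0.025721308780748645
```

View pics/rel.png

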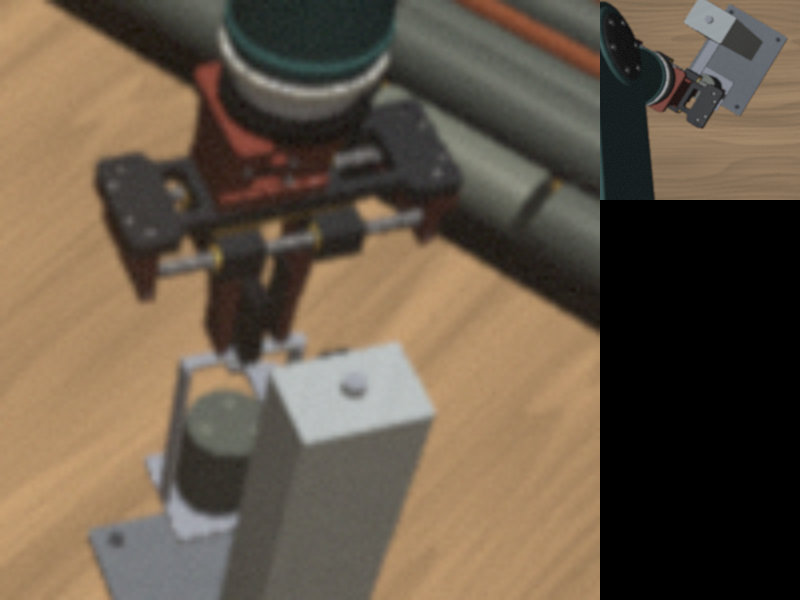

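```bash
python3 - <<'E'
from r import *
print(robot.move_linear([.5577,.2290,.260],rate=.05,stop_force=4))
print(robot.move_linear([.5577,.2290,.42],rate=.15,stop_force=6))
robot.wait(1.0)
snap("e1"); robot.wait(.3); snap("e2"); robot.wait(.3); snap("e3"); print(robot.get_t(),favg(.1,10)[0])
o=np.zeros((600,800,3),np.uint8)
for i,k in enumerate(("pre_rel","e1","e3")):
    a=cv2.imread(f"pics/scene_{k}.png")[120:250,350:480]; o[:260,260*i:260*i+260]=cv2.resize(a,None,fx=2,fy=2)
    a=cv2.imread(f"pics/top_{k}.png")[200:330,100:230]; o[280:540,260*i:260*i+260]=cv2.resize(a,None,fx=2,fy=2)
A=[cv2.imread(f"pics/scene_e{i}.png").astype(int)[130:240,360:460] for i in(1,2,3)]
print([np.abs(A[0]-A[i]).mean() for i in(1,2)])
cv2.imwrite("pics/end.png",o)
P=cloud("scene",np.load("pics/scene_e3.npy")); 
m=(np.abs(P[...,0]-.558)<.03)&(np.abs(P[...,1]-.23)<.03)&(P[...,2]>.2)&(P[...,2]<.3); print("tab top z",np.sort(P[m][:,2])[-12:].round(3))
E
```

```text
False
False
40.525 [-0.23  -0.297 -0.228]
[np.float64(2.296818181818182), np.float64(2.309787878787879)]
tab top z [0.237 0.237 0.237 0.238 0.238 0.238 0.238 0.238 0.238 0.238 0.239 0.239]
```

View pics/end.png

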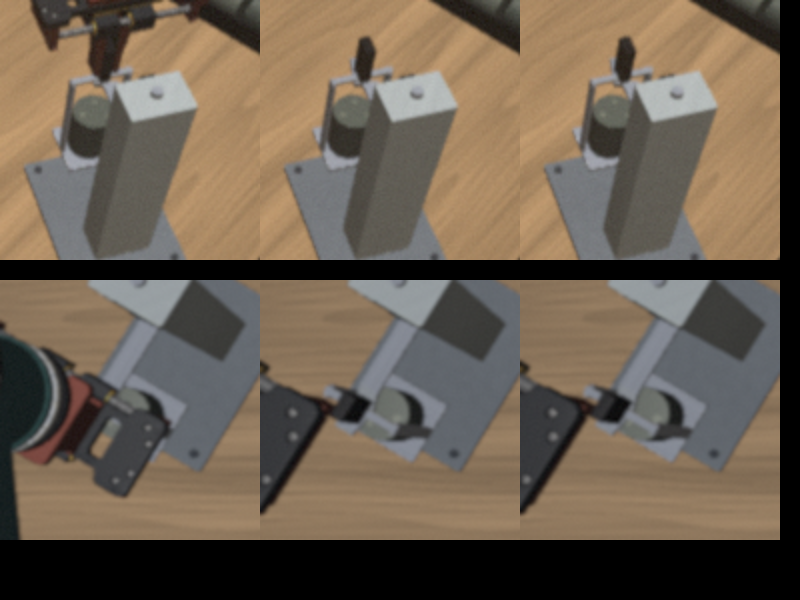

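View pics/scene_e3.png

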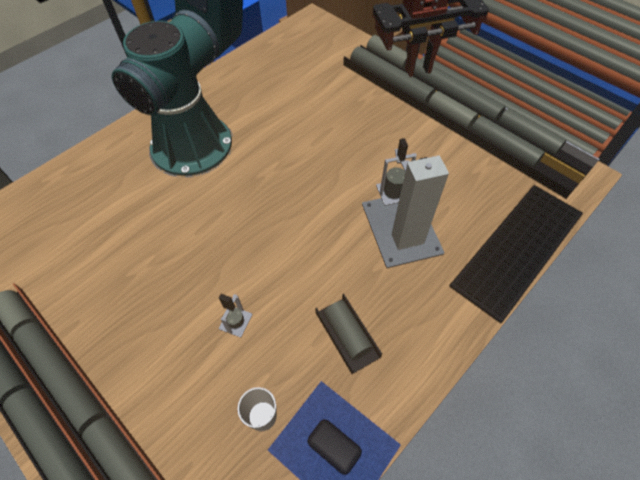

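```bash
python3 - <<'E'
from h import *
robot.wait(4)
im=[];
for i in range(10): im.append(robot.get_image("top")[0].astype(np.float32)); robot.wait(.1)
print(robot.get_t())
def sh(a,b,y0,y1,x0,x1):
    return cv2.phaseCorrelate(cv2.cvtColor(a,cv2.COLOR_RGB2GRAY)[y0:y1,x0:x1].copy(),cv2.cvtColor(b,cv2.COLOR_RGB2GRAY)[y0:y1,x0:x1].copy())[0]
e=[cv2.imread(f"pics/top_e{i}.png")[:,:,::-1].astype(np.float32).copy() for i in(1,2,3)]
for b in e+im: 
    d=np.abs(b-im[0])[245:290,150:195].mean(); print(np.round(sh(im[0],b,250,285,150,190),2), d.round(2), np.abs(b-im[0])[350:400,300:400].mean().round(2))
E
```

```text
46.1083
[-0.08  0.03] 1.05 0.94
[-0.08  0.04] 1.02 0.94
[-0.09  0.02] 1.02 0.94
[0. 0.] 0.0 0.0
[0.04 0.07] 1.04 0.94
[-0.01 -0.  ] 1.03 0.94
[0.02 0.  ] 1.03 0.94
[-0.02  0.  ] 1.05 0.94
[-0.01 -0.02] 1.04 0.93
[-0.08  0.07] 1.02 0.95
[-0.08  0.03] 1.01 0.95
[-0.04  0.08] 1.03 0.94
[ 0.   -0.04] 1.03 0.95
```

```bash
python3 -c "
from cell import robot
robot.job_done(); print(robot.get_t())"
```

```text
the job is handed in; nothing more can be done
the job is handed in; nothing more can be done
```

The larger carrier now hangs by its crossbar in the V of the sprung hook, and the job is handed in. The clock read 46.1 s at the last check just before that, against the 58 s limit.

**What I did:** I gripped the carrier by its black tab and weighed it in the hand at about 7.0 N (0.71 kg). I brought it in from the tip side and lowered it slowly into the V. I kept lowering until the vertical force on the hand was within about 0.1 N of zero and most of the side force was gone. Then I eased the grip to 3 N, opened the fingers and backed straight up.

**Last checks:**
- **Release:** the vertical force moved only from about +0.09 N to −0.04 N on letting go, which is within the sensor's noise. Pictures before and after show the hook at the same height. I did not measure the hook's speed directly.
- **Hanging still:** pictures taken over about 6 s after backing away differ only by camera noise.
- **Other things:** the small carrier, beaker and tray look unmoved in the last scene picture.

**Disagreements:**
- **Dip:** from the hand height I get a dip of about 65 mm, while the stated spring and measured weight give about 68 mm. The gap is worth about 0.3 N. I went by the force reading; both figures are well short of the 90 mm limit.
- **Side forces:** the bar first landed on the housing-side flank, and I pushed it up to about 8 N sideways while centring it. Just before release 0.7 N or less was left.

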